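# Snug up the stain bottles in their rack

### The job

The two small stain bottles stand loose in the metal channel rack on the table beside the microscope. Slide the rack's pusher along by its tall knob until you feel it stop, with both bottles standing snug in a row against the end stop; press gently, do not jam the glass, and let go of the knob.

Things in the scene. Friction and masses are not known exactly. Their poses are not given: they have to be found in the camera images.
- pusher: Grey block 30 mm long (x), 30 high, sliding in the rack, with a black upright knob: a cylinder 20 mm in diameter, from 30 to 100 mm above the origin. Origin: centre of its underside, 4 mm above the table. x: level, along the rack towards the end stop; z up. Slides along x only, 1.5 N drag, stays where left, cannot be lifted out. Its face 15 mm ahead of the origin pushes the bottles.
- end_stop: Fixed grey block 16 mm long (x), 30 high, with a low steel thumbscrew (top at 42 mm), near the rack's other end; its place along the rack varies. Origin: centre of its underside, 4 mm above the table; axes as the pusher's; its face to the bottles is at x = -8 mm. The rack: an aluminium channel fixed to the table, 250 mm long, 42 wide, walls 22 high, 34 wide inside.
- bottle_1: Amber glass bottle with black screw cap, 29 mm in diameter, 61 mm tall, about 60 g, loose and upright in the rack: the one nearer the pusher. Origin: centre of its underside; z up. (A like bottle on the table outside the rack is not part of the job.)
- bottle_2: A second bottle just like it, loose and upright in the rack between bottle_1 and the end stop, with a gap on both sides. Origin: centre of its underside; z up.
Mind the look-alikes: they are no part of the job. There is more than one size of the end_stop; the job needs the smaller.

How it is judged:
By the outcome, as a careful person would: the job done as asked, in the order asked, and still so for the second after the job is handed in, with the robot touching nothing.
It also fails if it takes over 32 s, if anything falls off the work surface, if the arm or the gripper's body presses on something with over 40 N, if the wrist force passes 120 N, or if a joint passes its speed limit or range.

### The arm

A 6-joint arm with a two-finger parallel gripper is mounted at the origin on a cart in front of the work surface, level with it; the furniture and walls round the work are solid. World frame = base frame: x ahead of the robot, y to its left, z up, the work surface at z = 0. Lengths are in m, angles in rad, forces in N, time in s.
With the tool pointing down it reaches from about 0.325 to 0.85 m from the base axis. Payload 15.5 kg.
Tool frame: the origin (TCP) lies at the very end of the fingers, on their centre line; the grasp point (between the pads) lies 19 mm behind it (env.grip_depth is the distance from the TCP to the grasp point, in m); z points along the fingers, y is the direction in which the jaws open and shut (so a half turn about z gives the same grasp; the last joint's range is limited). The gripper opens to 91 mm and grips with 3 to 60 N. Pads are 32 mm wide; open, the fingers measure 118 mm over their backs; the gripper's body (76 mm by 178 mm) begins 60 mm behind the grasp point.
Start: joints at [-1.242, 0.494, 1.345, -0, 1.302, -0.096], TCP at [0.258, -0.569, 0.214] pointing down, gripper open.
Joint ranges: [-2.91, 2.91], [-0.82, 2.16], [0.22, 2.67], [-1.22, 4.37], [0.12, 2.79], [-3.08, 3.08]. Speed limits (rad/s): [1.89, 1.89, 2.57, 3.01, 3.01, 3.01].

### API

Orientations are given as [roll, pitch, yaw] about the fixed x, y, z axes, in that order (R = Rz(yaw) Ry(pitch) Rx(roll)).
In Python, from station import env gives the robot as it stands. The module is installed in compiled form; this text tells all that it offers.
- The arm moves only by the tool drive_tool, never from a script. Its argument "series" is a list of rows, each a list of 6 numbers: the shift along the tool's x, y, z in cm, then the turn, a rotation vector about the tool's x, y, z in rad. In form: [[tx, ty, tz, wx, wy, wz], ...]. A call has 1 to 10 rows; each row shifts and turns the commanded pose from where the row before left it, along the tool's axes as they then stand; what a row does not reach is not made up. A row lasts 1/12 s, in which the tool goes at most 41.7 mm and 7.16 degrees, less where a joint would pass 70% of its speed; a pose out of reach is approached as far as the arm can. A call with a gripper value outside its range is refused whole. "hand" is the finger opening in cm, from 0 to 9.12, set as the call begins (left out, the last holds). The fingers move at their own pace and stop on an object; "squeeze" is the grip in N (left out, the last holds). Time passes only in rows, so rows that do not move let the fingers close. It gives the time, the measured TCP pose, the force and the opening at its end, in the units of the state.
- env.read_state(): the state, without advancing time (a new reading comes with each control period).
- env.get_image(name): name is "side" or "top" or "wrist"; returns a dict with "color" (420x560x3 uint8, red, green, blue), "depth" (420x560 float32, m along the optical axis (not along the pixel's ray), 0 where there is no reading), "intrinsics" (3x3 intrinsics, pixels), "rvec" (rotation vector, rad) and "tvec" (3), from world to camera coordinates, as OpenCV has them. Camera axes: x right, y down, z forward; pixel columns grow to the right and rows downward; lengths in m; the calibration is good to about 2 mm. A picture is of the moment at which its call begins.
- env.sign_off(): hands the job in, once; it reports no verdict.
The state is a dict: "time_s": time; "joint_pos": joint angles; "qvel": joint speeds; "effort": joint torques, N m; "tcp_pos": TCP position; "tool_rot": TCP orientation; "force": force on the tool from outside, world axes, zero at the start; "wrist_torque": the same for the moment, N m; "gripper_width": finger opening in m.
Only numpy, scipy, OpenCV 4.12 (cv2) and the standard library are available. Lean on these libraries where they do the work, as an engineer would, in place of code of your own. Each camera call takes 0.05 s, during which the arm holds its last target.

## Working session

There is one attempt and no reset: what is moved stays moved. The work goes in short steps, Python scripts to look and compute and a tool call to move; the robot and the scene stay as the last step left them, time stands still between calls to the robot, and variables do not carry over. Pictures are saved under pics/ and viewed, and the job is handed in when it is done.

Besides the shell and the picture viewer there is one more tool, called after "Request:" as name([rows], argument=value, ...), one row to a line, values as JSON. drive_tool: Moves the arm, as the interface text tells. Its arguments: {"type":"object","properties":{"series":{"type":"array"},"hand":{"type":"number"},"squeeze":{"type":"number"}},"required":["series"]}

```bash
mkdir -p pics; cat > h.py <<'E'
import numpy as np,cv2
from station import env
def grab(n,tag):
    im=env.get_image(n); cv2.imwrite(f'pics/{tag}.png',im['color'][...,::-1]); np.savez(f'pics/{tag}.npz',**im); return im
def world(im):
    K=im['intrinsics'];d=im['depth'];v,u=np.indices(d.shape)
    c=np.stack([(u-K[0,2])/K[0,0]*d,(v-K[1,2])/K[1,1]*d,d],-1)
    R=cv2.Rodrigues(np.array(im['rvec'],float))[0];return (c-np.array(im['tvec']).reshape(3))@R
E
python3 - <<'E'
from h import *
for n in ('top','side','wrist'): grab(n,n+'1')
print(env.read_state())
E
```

```text
{'time_s': 0.15, 'joint_pos': array([-1.24155261e+00,  4.94044266e-01,  1.34595041e+00,  5.19478233e-05,
        1.30250644e+00, -9.55154924e-02]), 'qvel': array([ 0.00111501, -0.00120702, -0.00281799,  0.00046376, -0.00082868,
       -0.00075605]), 'effort': array([ 1.58331990e-03, -8.79198718e+01, -3.82050490e+01,  7.08362809e-02,
        5.02376736e-02, -4.40361646e-05]), 'tcp_pos': array([ 0.25748487, -0.56919679,  0.21348588]), 'tool_rot': array([-3.14069311e+00, -1.36488818e-04,  4.24745359e-01]), 'force': array([-0.95393378, -0.1831946 , -0.18806702]), 'wrist_torque': array([-0.02454167,  0.03450574,  0.01688945]), 'gripper_width': 0.09110705568617267}
```

View pics/top1.png

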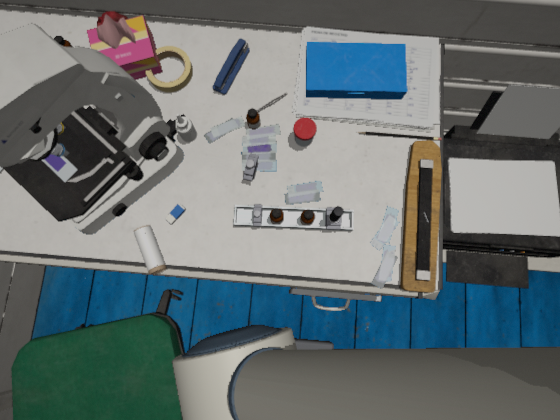

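View pics/side1.png

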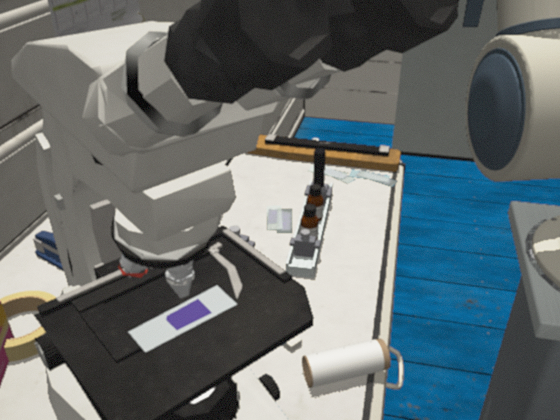

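View pics/wrist1.png

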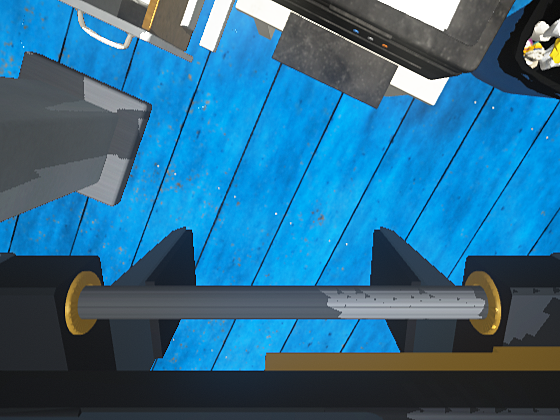

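The top view shows the rack at about (234–353, 207–230). The pusher with its black knob is at (336,214), the bottles at (308,217) and (277,215), and the end stop at (257,213). The larger look-alike stop is at (250,168).

```bash
python3 - <<'E'
from h import *
im=dict(np.load('pics/top1.npz'));W=world(im)
for p in [(234,207),(234,228),(353,208),(353,230),(240,220),(257,213),(277,215),(308,217),(336,212),(338,209),(328,222),(293,218),(300,250),(250,168)]:
    print(p,W[p[1],p[0]].round(4))
c=im['color'][200:236,228:360][...,::-1]
cv2.imwrite('pics/crop1.png',cv2.resize(c,None,fx=6,fy=6,interpolation=0))
# points in rack area by height
r=W[200:236,228:360].reshape(-1,3)
for lo,hi in((.018,.028),(.03,.036),(.04,.05),(.055,.075),(.095,.115)):
    q=r[(r[:,2]>lo)&(r[:,2]<hi)]
    if len(q): print(lo,len(q),q.min(0).round(4),q.max(0).round(4),np.median(q,0).round(4))
q=r[(r[:,2]>.095)];print('knob',q.mean(0))
q=r[(r[:,2]>.05)&(r[:,2]<.08)]
for y in np.arange(-.2,.2,.004):
    s=q[(q[:,1]>=y)&(q[:,1]<y+.004)]
R=cv2.Rodrigues(im['rvec'])[0];print(R.round(3),-R.T@im['tvec'].ravel())
E
```

```text
(234, 207) [ 0.498   0.1391 -0.0015]
(234, 228) [ 0.4526  0.1341 -0.0013]
(353, 208) [ 5.172e-01 -1.153e-01  4.000e-04]
(353, 230) [ 0.4692 -0.1173  0.0032]
(240, 220) [0.47   0.1227 0.0037]
(257, 213) [0.4802 0.085  0.0463]
(277, 215) [0.4757 0.0438 0.0673]
(308, 217) [ 0.4776 -0.0176  0.0636]
(336, 212) [ 0.4842 -0.0675  0.1038]
(338, 209) [ 0.4897 -0.0706  0.1067]
(328, 222) [ 0.4766 -0.0608  0.0321]
(293, 218) [0.484  0.011  0.0034]
(300, 250) [ 0.4183 -0.0093 -0.0039]
(250, 168) [0.5732 0.1086 0.047 ]
0.018 529 [ 0.4567 -0.1143  0.018 ] [0.5092 0.1348 0.0279] [0.4703 0.0171 0.0216]
0.03 189 [ 0.4598 -0.086   0.03  ] [0.5019 0.0935 0.036 ] [ 0.4763 -0.0202  0.0338]
0.04 180 [ 0.4672 -0.0755  0.0403] [0.4957 0.0915 0.0495] [0.4773 0.0358 0.0447]
0.055 174 [ 0.4715 -0.0763  0.0558] [0.4915 0.0543 0.0741] [ 0.481  -0.0115  0.0648]
0.095 92 [ 0.4769 -0.0808  0.0969] [ 0.4968 -0.0619  0.1072] [ 0.486  -0.0711  0.1035]
knob [ 0.46877576 -0.06097791  0.18610739]
[[ 0.085 -0.996  0.   ]
 [-0.975 -0.084 -0.204]
 [ 0.204  0.017 -0.979]] [0.32538687 0.0227137  0.8787428 ]
```

View pics/crop1.png

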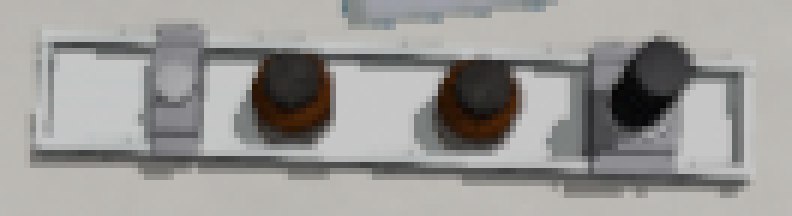

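```bash
python3 - <<'E'
from h import *
im=dict(np.load('pics/top1.npz'));W=world(im)[200:236,228:360]
r=W.reshape(-1,3)
m=((W[...,2]>.016)&(W[...,2]<.03)).reshape(-1)
q=r[m]
print(cv2.minAreaRect((q[:,:2]*1000).astype(np.float32)))
t=r[(r[:,2]>.095)&(r[:,2]<.12)]
print('knob',t.min(0),t.max(0),len(t),cv2.minEnclosingCircle((t[:,:2]*1000).astype(np.float32)))
for y0,y1 in((-.045,.01),(.02,.06)):
  t=r[(r[:,2]>.055)&(r[:,2]<.08)&(r[:,1]>y0)&(r[:,1]<y1)]
  print('cap',t[:,2].max(),cv2.minEnclosingCircle((t[:,:2]*1000).astype(np.float32)))
for y0,y1 in((-.1,-.03),(.06,.12)):
  t=r[(r[:,2]>.031)&(r[:,2]<.038)&(r[:,1]>y0)&(r[:,1]<y1)]
  print('blk',len(t),cv2.minAreaRect((t[:,:2]*1000).astype(np.float32)))
s=W[...,2]
for k in(10,20,30,40,50,60,70,80): 
  pass
# wall ridge fit: per col, max-height point on either side
t=q[(q[:,1]<.07)&(q[:,1]>-.05)]
for lo,hi in((.44,.472),(.488,.53)):
  w=t[(t[:,0]>lo)&(t[:,0]<hi)&(t[:,2]>.021)];print(len(w),np.polyfit(w[:,1],w[:,0],1),w[:,2].max())
E
```

```text
((483.05322265625, 10.536231994628906), (46.31361389160156, 249.59512329101562), 2.3981528282165527)
knob [ 0.47687785 -0.08083185  0.09688931] [ 0.49680778 -0.0619059   0.10717907] 92 ((486.6518859863281, -71.1551742553711), 10.156867027282715)
cap 0.06840474140892233 ((483.4732360839844, -18.140039443969727), 9.405348777770996)
cap 0.06793007118160199 ((480.56884765625, 45.330963134765625), 9.441680908203125)
blk 102 ((482.6134338378906, -63.27893829345703), (55.0115966796875, 32.795623779296875), 64.8024673461914)
blk 78 ((481.8773498535156, 85.30331420898438), (35.355655670166016, 15.726531982421875), 1.3527568578720093)
89 [-0.0310121   0.46519679] 0.029948244074710854
72 [-0.04321626  0.50209677] 0.02581555401970105
```

```bash
python3 - <<'E'
from h import *
im=dict(np.load('pics/top1.npz'));W=world(im)
d=im['depth']>0
a=np.array([.2575,-.569]);b=np.array([.487,-.071])
L=np.linalg.norm(b-a);e=(b-a)/L
p=W[...,:2]-a;s=p@e;n=abs(p@np.array([-e[1],e[0]]))
for k in np.arange(0,.62,.05):
  m=d&(n<.13)&(s>=k)&(s<k+.05);z=W[...,2][m];print(round(k,2),m.sum(),z.max().round(3) if m.any() else '')
yaw=.4247
for t in (b,):
  D=t-a;print(D@[np.cos(yaw),np.sin(yaw)],D@[np.sin(yaw),-np.cos(yaw)])
  # rows: N translation with rotation 0.12*10 
N=16;w=1.188/N;y=yaw
for i in range(N):
  s=(b-a)/N*100;print(round(s@[np.cos(y),np.sin(y)],2),round(s@[np.sin(y),-np.cos(y)],2),end=' | ');y+=w
E
```

```text
0.0 811 -0.773
0.05 721 -0.411
0.1 757 -0.412
0.15 561 -0.414
0.2 396 -0.772
0.25 466 0.004
0.3 1624 0.035
0.35 2880 0.035
0.4 2966 0.032
0.45 2894 0.005
0.5 2815 0.107
0.55 2826 0.106
0.6 2771 0.068
0.41431139897305064 -0.3591939791825492
2.59 -2.24 | 2.75 -2.05 | 2.89 -1.84 | 3.02 -1.62 | 3.13 -1.39 | 3.23 -1.15 | 3.3 -0.91 | 3.36 -0.66 | 3.4 -0.41 | 3.42 -0.16 | 3.43 0.1 | 3.41 0.35 | 3.37 0.6 | 3.32 0.85 | 3.25 1.1 | 3.16 1.33 |
```

Request:
drive_tool([
  [2.6,-2.2,0,0,0,-0.074],
  [2.75,-2.05,0,0,0,-0.074],
  [2.9,-1.85,0,0,0,-0.074],
  [3.0,-1.6,0,0,0,-0.074],
  [3.15,-1.4,0,0,0,-0.074],
  [3.25,-1.15,0,0,0,-0.074],
  [3.3,-0.9,0,0,0,-0.074],
  [3.35,-0.65,0,0,0,-0.074],
], hand=6, squeeze=8)

```text
time_s: 0.82
tcp_pos: [0.3733, -0.3193, 0.2139]
tool_rot: [-3.141, -0.0, 1.02]
force: [0.8, 0.1, -0.0]
gripper_width: 0.0605
```

Request:
drive_tool([
  [3.4,-0.4,0,0,0,-0.074],
  [3.4,-0.15,0,0,0,-0.074],
  [3.4,0.1,0,0,0,-0.074],
  [3.4,0.35,0,0,0,-0.074],
  [3.35,0.6,0,0,0,-0.074],
  [3.3,0.85,0,0,0,-0.074],
  [3.25,1.1,0,0,0,-0.074],
  [3.0,1.3,0,0,0,-0.074],
  [0,0,0,0,0,0],
])

```text
time_s: 1.57
tcp_pos: [0.4896, -0.0706, 0.2139]
tool_rot: [3.141, -0.001, 1.617]
force: [-0.4, 0.6, 0.1]
gripper_width: 0.0602
```

```bash
python3 - <<'E'
from h import *
for n in ('wrist','top'): 
  im=grab(n,n+'2')
  W=world(im); t=W[(W[...,2]>.09)&(W[...,2]<.115)&(abs(W[...,0]-.487)<.03)&(abs(W[...,1]+.071)<.03)]
  print(n,len(t), t.min(0),t.max(0)) if len(t) else 0
s=env.read_state();print(s['tcp_pos'],s['tool_rot'],s['joint_pos'],s['time_s'])
E
```

```text
wrist 507 [ 0.47713352 -0.08074875  0.09064096] [ 0.49689059 -0.06123323  0.10669893]
[ 0.48809303 -0.07386615  0.21372811] [-3.14120836e+00 -9.79617172e-06  1.61095117e+00] [-2.71146897e-01  3.10283418e-01  1.66124483e+00 -1.17691016e-04
  1.17043324e+00 -3.11255852e-01] 1.6667
```

View pics/wrist2.png

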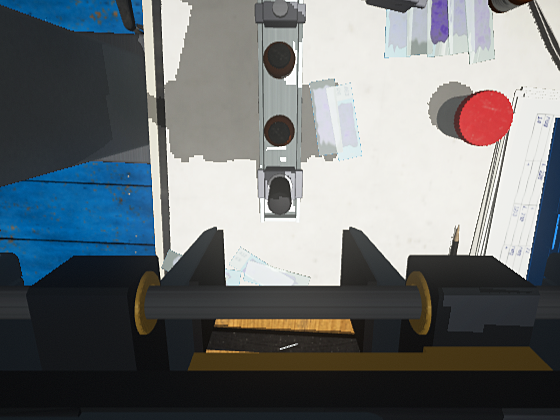

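The wrist view shows the rack aligned with the tool. The knob is at (280,192), midway between the jaws, with the bottles at (279,130) and (279,58) and the stop at (281,8).

```bash
python3 - <<'E'
from h import *
im=dict(np.load('pics/wrist2.npz'));W=world(im)
r=W.reshape(-1,3);r=r[(abs(r[:,0]-.483)<.06)&(abs(r[:,1])<.12)]
f=lambda t:cv2.minEnclosingCircle((t[:,:2]*1000).astype(np.float32))
for y0,y1 in((-.045,.01),(.02,.06)):
  print('cap',f(r[(r[:,2]>.055)&(r[:,2]<.08)&(r[:,1]>y0)&(r[:,1]<y1)]))
print('knob',f(r[(r[:,2]>.1)&(r[:,2]<.115)]))
for y0,y1 in((-.1,-.03),(.06,.12)):
  t=r[(r[:,2]>.031)&(r[:,2]<.039)&(r[:,1]>y0)&(r[:,1]<y1)]
  print('blk',t.min(0),t.max(0),cv2.minAreaRect((t[:,:2]*1000).astype(np.float32)))
w=r[(r[:,2]>.021)&(r[:,2]<.027)&(abs(r[:,1])<.06)]
for k in (w[:,0]<.47,w[:,0]>.497): print(k.sum(),np.polyfit(w[k,1],w[k,0],1))
E
```

```text
cap ((483.827392578125, -17.81003189086914), 9.702041625976562)
cap ((481.2538146972656, 45.5461540222168), 9.67646312713623)
knob ((487.0339660644531, -71.08955383300781), 9.87163257598877)
blk [ 0.46584668 -0.08578683  0.03102958] [ 0.50611046 -0.05598348  0.03896562] ((486.2470703125, -71.22232818603516), (40.16889190673828, 29.787437438964844), 1.47309410572052)
blk [0.46086985 0.07689748 0.03103387] [0.49870224 0.09359    0.03736036] ((479.51348876953125, 85.35528564453125), (37.737674713134766, 15.783530235290527), 2.5940639972686768)
509 [-0.04265375  0.46494835]
508 [-0.04078231  0.50280658]
```

Request:
drive_tool([
  [0.28,-0.1,0,0,0,0],
  [0,0,3,0,0,0],
  [0,0,3,0,0,0],
  [0,0,3,0,0,0],
  [0,0,2.5,0,0,0],
  [0,0,1.7,0,0,0],
  [0,0,1.0,0,0,0],
  [0,0,0,0,0,0],
  [0,0,0,0,0,0],
])

```text
time_s: 2.42
tcp_pos: [0.4863, -0.0729, 0.0719]
tool_rot: [-3.141, -0.0, 1.607]
force: [0.3, -1.2, 0.3]
gripper_width: 0.0599
```

Request:
drive_tool([
  [0,0,0,0,0,0],
  [0,0,0,0,0,0],
  [0,0,0,0,0,0],
  [0,0,0,0,0,0],
  [0,0,0,0,0,0],
  [0,0,0,0,0,0],
  [0,0,0,0,0,0],
  [0,0,0,0,0,0],
], hand=1.5, squeeze=10)

```text
time_s: 3.08
tcp_pos: [0.4869, -0.0721, 0.072]
tool_rot: [3.142, 0.0, 1.609]
force: [-1.0, 0.9, 4.1]
gripper_width: 0.0198
```

Request:
drive_tool([
  [0.15,0,0,0,0,0],
  [0.3,0,0,0,0,0],
  [0.3,0,0,0,0,0],
  [0.3,0,0,0,0,0],
  [0.3,0,0,0,0,0],
  [0.3,0,0,0,0,0],
  [0.3,0,0,0,0,0],
  [0.3,0,0,0,0,0],
  [0.3,0,0,0,0,0],
  [0.3,0,0,0,0,0],
])

```text
time_s: 3.92
tcp_pos: [0.4857, -0.0434, 0.072]
tool_rot: [-3.141, 0.0, 1.609]
force: [-2.2, -2.2, 5.5]
gripper_width: 0.0194
```

Request:
drive_tool([
  [0.3,0,0,0,0,0],
  [0.3,0,0,0,0,0],
  [0.3,0,0,0,0,0],
  [0.3,0,0,0,0,0],
  [0.3,0,0,0,0,0],
  [0.3,0,0,0,0,0],
  [0.3,0,0,0,0,0],
  [0.3,0,0,0,0,0],
  [0.3,0,0,0,0,0],
  [0.3,0,0,0,0,0],
])

```text
time_s: 4.75
tcp_pos: [0.4844, -0.0134, 0.072]
tool_rot: [-3.141, 0.0, 1.609]
force: [-2.7, -2.3, 6.5]
gripper_width: 0.02
```

Request:
drive_tool([
  [0.2,0,0,0,0,0],
  [0.2,0,0,0,0,0],
  [0.2,0,0,0,0,0],
  [0.2,0,0,0,0,0],
  [0.2,0,0,0,0,0],
  [0,0,0,0,0,0],
  [0,0,0,0,0,0],
])

```text
time_s: 5.33
tcp_pos: [0.4839, -0.0033, 0.072]
tool_rot: [-3.141, -0.0, 1.609]
force: [-2.7, 0.5, 7.2]
gripper_width: 0.0196
```

```bash
python3 - <<'E'
from h import *
for n in ('wrist','top'): im=grab(n,n+'3')
c=im['color'][190:240,228:360][...,::-1]
cv2.imwrite('pics/crop3.png',cv2.resize(c,None,fx=6,fy=6,interpolation=0))
s=env.read_state();print(s['tcp_pos'],s['force'],s['gripper_width'])
E
```

```text
[ 0.4839364  -0.00329792  0.07203001] [-3.16992628  1.2980906   6.65285029] 0.01942471582489297
```

View pics/wrist3.png

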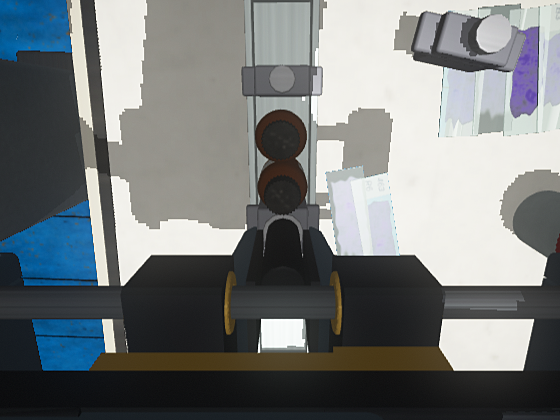

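View pics/crop3.png

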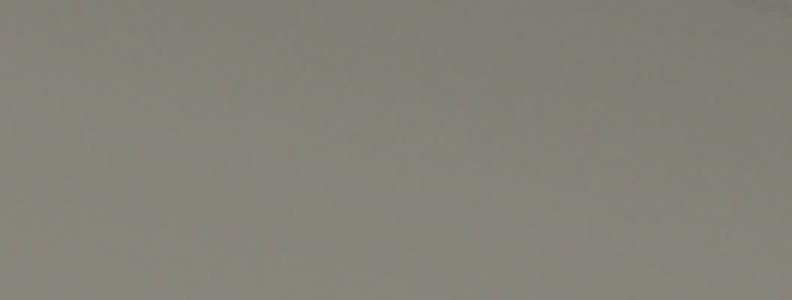

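The wrist view shows both bottles upright and touching each other, at (281,137) and (282,185). A gap of a few mm remains before the stop face at (282,96).

Request:
drive_tool([
  [0.1,0,0,0,0,0],
  [0.1,0,0,0,0,0],
  [0.1,0,0,0,0,0],
  [0.1,0,0,0,0,0],
  [0.05,0,0,0,0,0],
])

```text
time_s: 5.85
tcp_pos: [0.4838, 0.001, 0.072]
tool_rot: [-3.141, 0.0, 1.609]
force: [-2.9, -2.0, 6.6]
gripper_width: 0.0196
```

Request:
drive_tool([
  [0.05,0,0,0,0,0],
  [0.05,0,0,0,0,0],
])

```text
time_s: 6.02
tcp_pos: [0.4837, 0.0019, 0.072]
tool_rot: [-3.141, 0.0, 1.609]
force: [-3.0, -2.5, 7.4]
gripper_width: 0.02
```

Request:
drive_tool([
  [0.05,0,0,0,0,0],
  [0.03,0,0,0,0,0],
])

```text
time_s: 6.18
tcp_pos: [0.4837, 0.0027, 0.072]
tool_rot: [-3.141, 0.0, 1.609]
force: [-3.3, -1.2, 7.6]
gripper_width: 0.0196
```

Request:
drive_tool([
  [0.03,0,0,0,0,0],
  [0.03,0,0,0,0,0],
])

```text
time_s: 6.35
tcp_pos: [0.4837, 0.0033, 0.072]
tool_rot: [-3.141, 0.0, 1.609]
force: [-2.9, -2.6, 6.9]
gripper_width: 0.0197
```

Request:
drive_tool([
  [0.03,0,0,0,0,0],
  [0.03,0,0,0,0,0],
])

```text
time_s: 6.52
tcp_pos: [0.4836, 0.0039, 0.072]
tool_rot: [-3.141, 0.0, 1.609]
force: [-3.0, -2.5, 6.7]
gripper_width: 0.0198
```

Request:
drive_tool([
  [0.03,0,0,0,0,0],
  [0.03,0,0,0,0,0],
])

```text
time_s: 6.68
tcp_pos: [0.4836, 0.0045, 0.072]
tool_rot: [-3.141, 0.0, 1.609]
force: [-3.1, -2.7, 7.2]
gripper_width: 0.0196
```

```bash
python3 - <<'E'
from h import *
im=grab('wrist','wrist4')
c=im['color'][40:240,200:360][...,::-1]
cv2.imwrite('pics/crop4.png',cv2.resize(c,None,fx=3,fy=3))
W=world(im)
r=W.reshape(-1,3);r=r[(abs(r[:,0]-.483)<.03)&(r[:,1]>.02)&(r[:,1]<.12)]
f=lambda t:cv2.minEnclosingCircle((t[:,:2]*1000).astype(np.float32))
for y0,y1 in((.02,.047),(.049,.076)):
  print('cap',f(r[(r[:,2]>.058)&(r[:,2]<.08)&(r[:,1]>y0)&(r[:,1]<y1)]))
t=r[(r[:,2]>.031)&(r[:,2]<.039)&(r[:,1]>.07)];print(t.min(0),t.max(0))
s=env.read_state();print(s['tcp_pos'],s['force'])
E
```

```text
cap ((483.24993896484375, 25.534442901611328), 18.579648971557617)
cap ((480.3664855957031, 63.110286712646484), 9.67742919921875)
[0.46000156 0.07692447 0.03104734] [0.50215485 0.09361352 0.03737037]
[0.48361205 0.00450216 0.07200931] [-2.70476064 -2.51214151  6.42171744]
```

View pics/crop4.png

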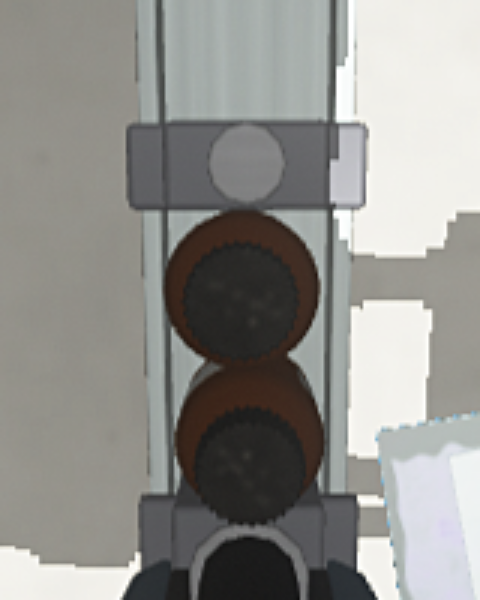

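Bottle_2 is now within measurement error of the stop face, but the force has not risen yet. I'll continue in small steps until it does.

Request:
drive_tool([
  [0.03,0,0,0,0,0],
  [0.02,0,0,0,0,0],
])

```text
time_s: 6.9
tcp_pos: [0.4836, 0.0048, 0.072]
tool_rot: [-3.141, 0.001, 1.609]
force: [-2.1, -7.8, 6.7]
gripper_width: 0.0197
```

Request:
drive_tool([
  [0.02,0,0,0,0,0],
  [0.02,0,0,0,0,0],
])

```text
time_s: 7.07
tcp_pos: [0.4836, 0.0049, 0.072]
tool_rot: [-3.141, 0.001, 1.609]
force: [-2.5, -10.3, 6.0]
gripper_width: 0.0199
```

The stop is felt: the resisting force rose from 2.5 N to 10 N with almost no motion. I'll ease off a little, open the fingers and rise straight up.

Request:
drive_tool([
  [-0.03,0,0,0,0,0],
  [0,0,0,0,0,0],
])

```text
time_s: 7.23
tcp_pos: [0.4836, 0.0048, 0.072]
tool_rot: [-3.141, 0.001, 1.609]
force: [-2.4, -6.1, 6.4]
gripper_width: 0.0195
```

Request:
drive_tool([
  [0,0,0,0,0,0],
  [0,0,0,0,0,0],
  [0,0,0,0,0,0],
  [0,0,0,0,0,0],
  [0,0,0,0,0,0],
  [0,0,0,0,0,0],
  [0,0,0,0,0,0],
], hand=6)

```text
time_s: 7.82
tcp_pos: [0.4839, 0.0051, 0.0719]
tool_rot: [3.142, -0.0, 1.609]
force: [0.1, -0.8, -0.0]
gripper_width: 0.0594
```

Request:
drive_tool([
  [0,0,-1,0,0,0],
  [0,0,-2,0,0,0],
  [0,0,-3,0,0,0],
  [0,0,-3,0,0,0],
  [0,0,-3,0,0,0],
  [-2,0,-2,0,0,0],
  [-3,0,0,0,0,0],
  [-3,0,0,0,0,0],
  [0,0,0,0,0,0],
  [0,0,0,0,0,0],
])

```text
time_s: 8.65
tcp_pos: [0.4869, -0.076, 0.2119]
tool_rot: [3.141, -0.0, 1.606]
force: [-0.0, 0.2, -0.0]
gripper_width: 0.0597
```

```bash
python3 - <<'E'
from h import *
im=grab('wrist','wrist5')
c=im['color'][0:250,180:400][...,::-1]
cv2.imwrite('pics/crop5.png',cv2.resize(c,None,fx=2.4,fy=2.4))
W=world(im)
r=W.reshape(-1,3);r=r[(abs(r[:,0]-.483)<.03)&(abs(r[:,1])<.12)]
f=lambda t:cv2.minEnclosingCircle((t[:,:2]*1000).astype(np.float32))
for y0,y1 in((.02,.047),(.049,.076)):
  print('cap',f(r[(r[:,2]>.058)&(r[:,2]<.08)&(r[:,1]>y0)&(r[:,1]<y1)]))
print('knob',f(r[(r[:,2]>.1)&(r[:,2]<.115)]))
t=r[(r[:,2]>.031)&(r[:,2]<.039)&(r[:,1]>.07)];print(t.min(0),t.max(0))
s=env.read_state();print(s['tcp_pos'],s['force'],s['time_s'])
E
```

```text
cap ((482.8521728515625, 34.36726379394531), 9.711455345153809)
cap ((480.2861022949219, 63.053550720214844), 9.698345184326172)
knob ((483.78558349609375, 4.900654315948486), 9.81531810760498)
[0.46317886 0.07725715 0.03101144] [0.4986573  0.08848648 0.03745944]
[ 0.48669023 -0.07505077  0.21179189] [-0.06233369  0.53189609 -0.40408127] 8.7
```

View pics/crop5.png

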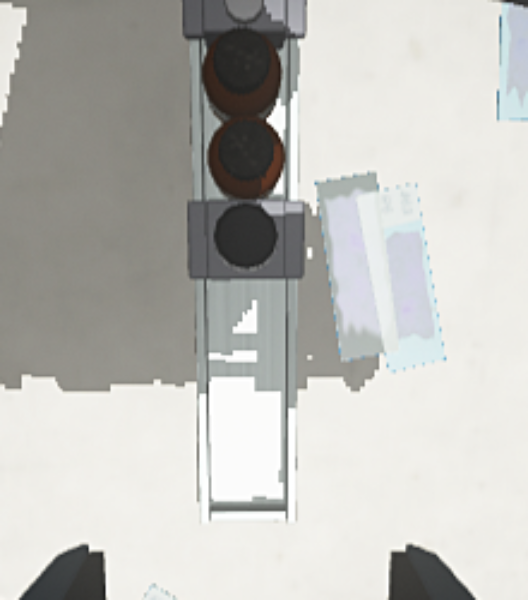

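The crop shows both bottles upright and in a row between the stop and the pusher, with the gripper clear. The centre spacings are 29.5 mm from pusher to bottle and 28.8 mm from bottle to bottle, so both are snug.

```bash
python3 -c "
from station import env
print(env.sign_off())"
```

```text
the job is handed in; nothing more can be done
None
```

The pusher now holds both bottles upright and snug in a row against the smaller end stop. The knob is released and the job is handed in. It took about 9 s of the 32 s allowed.

I gripped the knob with 10 N and slid the pusher about 76 mm along the rack. I stopped when the resisting force rose from about 2.5 N to 10 N with almost no further motion. I then eased off to about 6 N, opened the fingers and backed the arm away.

The last wrist picture and readings showed:
- **Pusher to bottle_1:** centres 29.5 mm apart, exactly what contact gives.
- **Bottle_1 to bottle_2:** centres 28.8 mm apart, where contact gives 29; that is within measurement error.
- **Bottle_2 to end stop:** centre about 14.2 mm from the stop's face, where contact gives 14.5; also within error.
- **Robot:** wrist force near zero and the gripper clear of everything.

One check gave nothing: a top-camera picture during the push was blocked by the arm, so I relied on the wrist camera. No other checks failed or disagreed.

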